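Hold a gel cassette on its supports and against the gasket

ROBOT

A 6-joint arm with a two-finger parallel gripper is mounted at the origin on the work surface. World frame = base frame: x ahead of the robot, y to its left, z up, the work surface at z = 0. Lengths are in mm, angles in rad, forces in N, time in s.
With the tool pointing down it reaches from about 350 to 975 mm from the base axis. Payload 7.1 kg.
Tool frame: the origin (TCP) lies between the finger pads; the fingertips stand 19 mm ahead of it and the grasp point (between the pads) is the TCP; z points along the fingers, y is the line along which they close (so a half turn about z gives the same grasp; the last joint's range is limited). The gripper opens to 88 mm and grips with 3 to 60 N. Pads are 20 mm wide; open, the fingers measure 115 mm over their backs; the gripper's body (75 mm by 178 mm) begins 61 mm behind the grasp point.
Start: joints at [1.219, 0.423, 1.63, -0, 1.089, -0.019], TCP at [204.15, 590.701, 241.675] pointing down, gripper open.
Joint ranges: [-3, 3], [-0.9, 2.11], [0.09, 2.58], [-1.31, 4.45], [0.11, 2.69], [-2.54, 2.54]. Speed limits (rad/s): [2.39, 2.39, 3.01, 3.14, 3.14, 3.14].

INTERFACE

Orientations are given as a rotation vector (axis times angle).
In Python, from workcell import ctrl gives the robot as it stands.
- The arm moves only by the tool arm_command, never from a script. Its argument "series" is a list of rows, each an object with "linear": the shift along the tool's x, y, z in m, a list of three; "turn": the turn about the tool's z in rad. A call has 1 to 10 rows; each row shifts and turns the commanded pose from where the row before left it, along the tool's axes as they then stand; what a row does not reach is not made up. A row lasts 1/10 s, in which the tool goes at most 50 mm and 8.59 degrees, less where a joint would pass 70% of its speed; a pose out of reach is approached as far as the arm can. A call with a gripper value outside its range is refused whole. "jaw" is the opening, from -1 (shut) to 1 (fully open), set as the call begins (left out, the last holds). The fingers move at their own pace and stop on an object; the grip force is fixed at half the most. Time passes only in rows, so rows that do not move let the fingers close. It gives the time, the measured TCP pose, the force, the opening and the grip force at its end, in the units of the state.
- ctrl.get_obs(): the state, without advancing time (a new reading comes with each control period).
- ctrl.get_image(name): name is "side" or "top"; returns a dict with "frame" (480x640x3 uint8, blue, green, red), "fx", "fy", "cx", "cy" (pixels), "rvec" (rotation vector, rad) and "tvec" (3), from world to camera coordinates, as OpenCV has them. Camera axes: x right, y down, z forward; pixel columns grow to the right and rows downward; lengths in mm; the calibration is good to about 2 mm. A picture is of the moment at which its call begins. There is no depth.
- ctrl.close_job(): hands the job in; it is judged then, once.
The state is a dict: "t": time; "qpos": joint angles; "qvel": joint speeds; "joint_torque": joint torques, N m; "ee_pos": TCP position; "orientation": TCP orientation; "ft_force": force on the tool from outside, world axes, zero at the start; "moment": the same for the moment, N m; "width": finger opening in mm; "grasp_force": force on a finger pad.
Only numpy, scipy, OpenCV 4.12 (cv2) and the standard library are available. Lean on these libraries where they do the work, as an engineer would, in place of code of your own. Each camera call takes 0.05 s, during which the arm holds its last target. There are 200 camera calls.

TASK

Slide the tall glass gel cassette straight up out of the slotted plate rack, keep it upright, and bring it to the open side of the electrode core: short plate towards the rubber gasket, centred and square to it, bottom edge on the two small supports. Press it down on the supports with about 10 N and at the same time back against the gasket, squeezing the soft rubber by two to three millimetres, and finish holding it there, still gripped and pressed both ways, so that a colleague can swing the clamp arms shut. Never force the glass, and leave the other plates in the rack and everything else on the bench where they are.

Things in the scene. Friction and masses are not known exactly. Their poses are not given: they have to be found in the camera images.
- cassette_mid (a point): Centre (half-way up) of the loose glass gel cassette, which starts upright in any one of the rack's three slots. 100 mm wide (y axis), 8 mm thick over all (x axis), 100 mm tall (z up): the only plate that tall, well above the others. The middle of its top edge is free to grip across the 8 mm. About 0.17 kg.
- cassette: The gel cassette; origin at the centre of its lower edge, 50 mm below cassette_mid. Two glass plates held 1 mm apart by grey spacer strips down both sides: on its +x side a plate 100 mm tall, on its -x side the short plate, 88 mm tall, both level at the bottom, so the top edge has a step. In the rack its x axis points along the rack's x axis.
- short_face (a point): Centre of the outer face of the cassette's short plate, half-way up the cassette: 4 mm to the -x side of cassette_mid, same axes.
- rack: White plastic plate rack, fixed, 150 mm along x, 122 along y, 65 tall (rails on the side cheeks to 70); origin at the centre of its underside. Plates stand on its floor (8 mm up), faces along x, at x = -44, 0 and 44 mm. Grooves 11 mm wide, 65 mm high, hold 4 mm of each plate's side edges; a plate comes straight up, free after 57 mm. Open between the cheeks.
- dam_plate: Bystander in another slot of the rack: grey plastic plate 100 mm wide, 8 mm thick, 78 mm tall; origin at the centre of its lower edge.
- plain_plate: Bystander in another slot of the rack: plain glass plate 100 mm wide, 8 mm thick, 70 mm tall; origin at the centre of its lower edge.
- seat (a point): Where the cassette goes on the core: in the plane of the free gasket face, half-way between the pillars, level with the tops of the supports, 14 mm above the bench. x points level out of the open side, away from the gasket; y along its face; z up. Seated, the cassette's axes agree with these and its centre is 50 mm above this point and 4 mm out, less the squeeze.
- core: Electrode core, fixed: white U-frame, two pillars on a bottom bar, 116 mm wide (y), 44 deep (x), 103 tall, terminal posts to 133. Origin under its centre, 30 mm behind seat. Chamber behind the gasket, open above, 76 x 57 mm, free 55 mm above the bench and up: room for a finger. Open clamp arms beside the seat, 58 mm or more from the middle, 90 mm high.
- supports: The two white rigid feet under the seat: each 22 mm wide, centred 34 mm to either side of the middle, tops 14 mm above the bench, reaching 24 mm out from the plane of the free gasket face. Its origin is that of the core, at bench height; same axes.
- gasket (a joint): Squeeze of the U-shaped black rubber gasket on the core's open side, in m: 0 free, 0.005 fully squeezed. Strips 7 mm wide run up both pillars, 45 mm either side of the middle (20 to 100 mm above the bench), and one along the bottom; the face stands 8 mm proud of the frame. It yields along the seat's -x by 1 mm for every 4 N and springs back.
- comb: Bystander: white gel comb lying flat, 98 x 36 mm, 6 mm high.
- petri: Bystander: closed clear Petri dish, 58 mm across, 15 mm high.
- dropper: Bystander: small amber dropper bottle with a black bulb, 30 mm across, 90 mm tall.
- scale: Bystander: black pocket scale, 120 x 66 mm, 18 mm high.
- flask: Bystander: conical glass flask, 84 mm across, 120 mm tall.
- rod_beaker: Bystander: steel beaker with glass rods, 66 mm across, 130 mm tall, rods to 175 mm.
- jar: Bystander: amber jar with a white cap, 52 mm across, 63 mm tall.
Not all that is in view belongs to the job. Leave any orange or yellow look-alike of the rack alone. Leave any red look-alike of the core alone.

How it is judged:
By the outcome, as a careful person would: the job done as asked, in the order asked, and still so for the second after the job is handed in, while the arm keeps its last pose, push and grip.
It also fails if it takes over 48 s, if anything falls off the work surface, if the arm or the gripper's body presses on something with over 40 N, if the wrist force passes 120 N, or if a joint passes its speed limit or range.

## Working session

There is one attempt and no reset: what is moved stays moved. The work goes in short steps, Python scripts to look and compute and a tool call to move; the robot and the scene stay as the last step left them, time stands still between calls to the robot, and variables do not carry over. Pictures are saved under pics/ and viewed, at most 10 in all, crops included, and the job is handed in when it is done.

Besides the shell and the picture viewer there is one more tool, called after "Call:" by a JSON object that holds its "fn" and its "kwargs". arm_command: Moves the arm, as the interface text tells. Its arguments: {"type":"object","properties":{"series":{"type":"array"},"jaw":{"type":"number"}},"required":["series"]}

```bash
mkdir -p pics; cat > h.py <<'E'
import cv2,numpy as np
from workcell import ctrl
def cam(n):
    d=ctrl.get_image(n); R=cv2.Rodrigues(np.array(d['rvec'],float))[0]; t=np.array(d['tvec'],float).ravel()
    return d['frame'],d,R,t
def ray(d,R,t,u,v):
    return -R.T@t, R.T@np.array([(u-d['cx'])/d['fx'],(v-d['cy'])/d['fy'],1])
def onz(d,R,t,u,v,z):
    o,r=ray(d,R,t,u,v); return (o+r*(z-o[2])/r[2]).round(1)
def proj(d,R,t,p):
    c=R@np.array(p,float)+t; return (d['fx']*c[0]/c[2]+d['cx'],d['fy']*c[1]/c[2]+d['cy'])
E
python3 - <<'E'
from h import *
for n in('side','top'):
    f,d,R,t=cam(n); cv2.imwrite(f'pics/{n}0.png',f); print(n,d['fx'],-R.T@t,R[2])
print(ctrl.get_obs())
E
```

```text
side 600.2552987921434 [-219.04665004 -866.72091458 1377.40568913] [ 0.42014099  0.50278726 -0.75543797]
top 445.33685361179 [ 284.46048234   19.19943558 1187.49975654] [ 0.18871306 -0.00432423 -0.98202275]
{'t': 0.1, 'qpos': array([ 1.21900492e+00,  4.23789847e-01,  1.63059250e+00,  1.52591488e-05,
        1.08863105e+00, -1.89926472e-02]), 'qvel': array([ 0.00098316, -0.00088266, -0.00276218,  0.00136355,  0.00062234,
        0.00120976]), 'joint_torque': array([ 3.63242918e-05, -5.45617461e+01, -2.74322391e+01,  6.44576875e-02,
        1.89262762e-02, -5.38334689e-05]), 'ee_pos': array([203.98359858, 590.26905831, 240.97182947]), 'orientation': array([-5.20315260e-01, -3.09792556e+00,  2.18936064e-03]), 'ft_force': array([-0.2001182 ,  0.00834641,  0.82050557]), 'moment': array([ 0.03955105, -0.02678436, -0.04972014]), 'grasp_force': 0.0, 'width': 88.02002520407133}
```

View pics/side0.png

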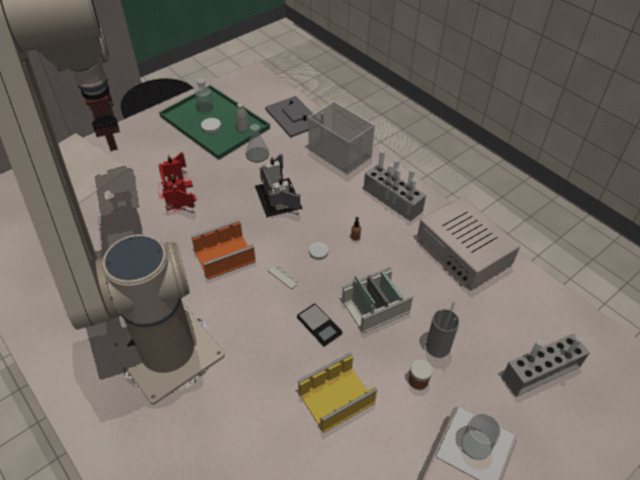

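View pics/top0.png

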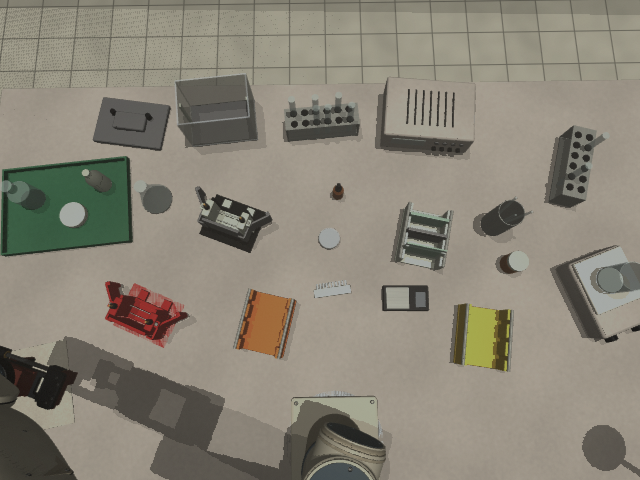

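The rack is at top (425,236) / side (377,298). The core, white with a black base, is at top (233,217) / side (278,190). I'll enlarge both.

```bash
python3 - <<'E'
from h import *
s=cv2.imread('pics/side0.png');t=cv2.imread('pics/top0.png')
def c(f,x,y,w,h):
    return cv2.resize(f[y:y+h,x:x+w],(400,300),interpolation=cv2.INTER_CUBIC)
cv2.imwrite('pics/c1.png',np.vstack([np.hstack([c(t,380,195,100,75),c(s,327,260,100,75)]),np.hstack([c(t,185,180,100,75),c(s,228,145,100,75)])]))
E
```

```text
(no output)
```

View pics/c1.png

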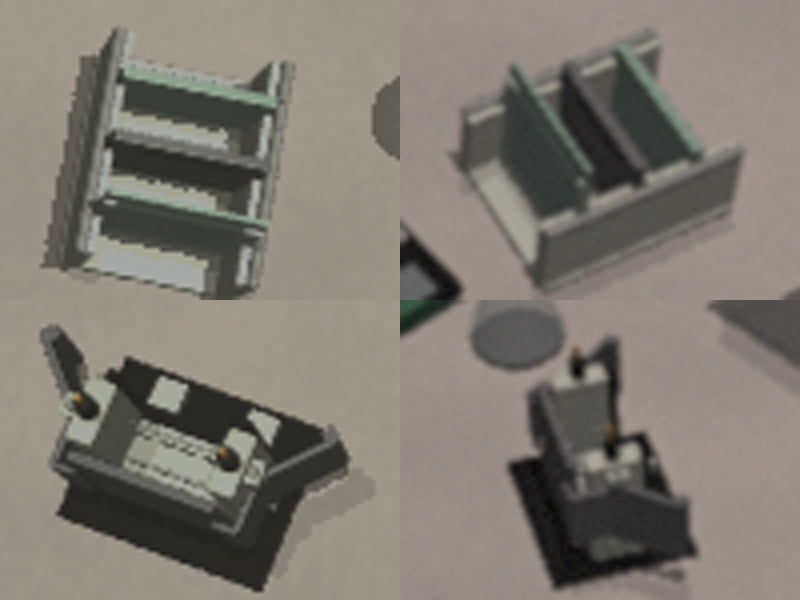

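Crops: the tall cassette is in the slot nearest the robot, with its top edge at about (95,200)-(268,230) in the top crop. The two white support tops are at (167,393) and (262,425), so the core's open side faces away from the robot. Next I'll measure both.

```bash
python3 - <<'E'
from h import *
f,d,R,t=cam('top'); fs,ds,Rs,ts=cam('side')
T=lambda x,y,z:onz(d,R,t,380+x/4-.4,195+y/4-.4,z)
S=lambda x,y,z:onz(ds,Rs,ts,327+(x-400)/4-.4,260+y/4-.4,z)
C=lambda x,y,z:onz(d,R,t,185+x/4-.4,180+(y-300)/4-.4,z)
D=lambda x,y,z:onz(ds,Rs,ts,228+(x-400)/4-.4,145+(y-300)/4-.4,z)
print('cass top',T(97,197,108),T(268,229,108),' side',S(515,68,108),S(588,176,108))
print('plates top',T(122,72,78),T(275,103,78),T(108,134,86),T(265,167,86))
print('rack rails L',T(122,30,70),T(85,250,70),'R',T(288,65,70),T(245,292,70))
print('side rails',S(465,107,70),S(655,35,70),S(540,228,70),S(742,150,70))
print('posts',C(78,400,133),C(222,453,133),'side',D(577,350,133),D(611,428,133))
# supports: white blobs, lines
g=cv2.cvtColor(f,cv2.COLOR_BGR2GRAY)
np.set_printoptions(linewidth=250)
print(g[270-0-0:270]); print('x',np.arange(219,258)); 
for y in range(270-0-0,270):pass
for y in range(195,215): print(y,g[y,214:262])
E
```

```text
cass top [ 477.9 -178.6  108. ] [ 456.2 -282.6  108. ]  side [ 481.1 -191.5  108. ] [ 458.8 -285.6  108. ]
plates top [ 564.5 -204.3   78. ] [ 542.5 -301.1   78. ] [ 522.2 -191.7   86. ] [ 499.3 -289.6   86. ]
rack rails L [ 594.6 -207.4   70. ] [ 450.7 -176.3   70. ] R [ 569.4 -313.5   70. ] [ 422.2 -276.    70. ]
side rails [ 453.9 -174.3   70. ] [ 595.8 -211.8   70. ] [ 427.1 -278.1   70. ] [ 572.3 -318.3   70. ]
posts [579.1 309.9 133. ] [544.3 221.2 133. ] side [580.5 306.4 133. ] [547.2 219.6 133. ]
[]
x [219 220 221 222 223 224 225 226 227 228 229 230 231 232 233 234 235 236 237 238 239 240 241 242 243 244 245 246 247 248 249 250 251 252 253 254 255 256 257]
195 [154 148  44  43  50  68 124 127 154 154 154 153 153 153 154 154 155 155 153 152 151 153 153 153 154 154 153 153 155 155 152 152 153 152 153 152 152 153 151 151 151 150 150 150 149 150 152 150]
196 [151 118  41  40  42  42  48  51  77 126 153 153 154 154 154 154 154 153 153 151 152 152 154 153 154 154 154 154 153 152 152 151 151 150 151 151 151 151 150 150 151 151 151 150 150 150 150 150]
197 [120  56  41  41  41  39  
[... 2833 characters left out ...]
0  41  41  42  41  40  41  41  42  42  41  42  40  79 167 167 167 167 163 112  59  41  42  41  42  44  49]
212 [ 73  71  72  71  74 105 117 110 133 135 137 164 162 159 112  53  40  42  40  41  39  38  40  42  41  41  42  46  91 152 105  55  39  36  45 105 167 167 167 162  69  45  40  42  41  41  43  41]
213 [ 72  71  70  70  71  78  91 145 145 122 112 149 136 148 164 159 114  62  42  41  40  39  42  40  40  41  42  61 154 165 164 162 148  95  47  57 135 166 165 131  61  42  43  42  41  41  41  42]
214 [ 72  71  71  73  94 146 141  87  94 147 147 147 138 135 147 140 134 163 161 125  61  42  41  40  40  41  48 100 165 166 165 166 166 164 154  57  79 166 161  77  45  43  42  40  42  42  43  40]
```

```bash
python3 - <<'E'
from h import *
f,d,R,t=cam('top')
for n,u,v in[('L out y45',224.6,198.6),('L out y23',232.0,200.9),('L in45',221.2,205.4),('L in23',228.7,207.7),('R out -23',247.4,206.7),('R out -45',254.8,209.4)]: print(n,onz(d,R,t,u,v,14))
p=[onz(d,R,t,u,v,14)[:2] for u,v in((224.6,198.6),(232.0,200.9),(247.4,206.7),(254.8,209.4))]
p=np.array(p); yv=np.array([45,23,-23,-45.])
c=p.mean(0); dy=((p-c)*yv[:,None]).sum(0)/(yv**2).sum(); print(c,dy,np.linalg.norm(dy)); dy/=np.linalg.norm(dy)
xv=np.array([dy[1],-dy[0]]); print('yaw',np.degrees(np.arctan2(xv[1],xv[0])),'seat',c-24*xv)
m=np.array([(579.1+544.3)/2,(309.9+221.2)/2]);print('posts mid',m,'dy',np.degrees(np.arctan2(34.8,88.7)), 'core by sup',c-54*xv)
print(cv2.Rodrigues(ctrl.get_obs()['orientation'])[0].round(3))
E
```

```text
L out y45 [628.4 287.4  14. ]
L out y23 [621.6 267.   14. ]
L in45 [609.4 296.1  14. ]
L in23 [602.5 275.6  14. ]
R out -23 [604.5 224.8  14. ]
R out -45 [596.6 204.5  14. ]
[612.775 245.925] [0.35714565 0.92034064] 0.9872081420039828
yaw -21.209147084954065 seat [590.40061463 254.60756179]
posts mid [561.7  265.55] dy 21.421750941862502 core by sup [562.43263291 265.46076403]
[[-0.945  0.327 -0.   ]
 [ 0.327  0.945 -0.001]
 [ 0.    -0.001 -1.   ]]
```

Call:
{"fn": "arm_command", "kwargs": {"series": [{"linear": [-0.0259,-0.0345,0],"turn": 0},{"linear": [-0.0259,-0.0345,0],"turn": 0},{"linear": [-0.0259,-0.0345,0],"turn": 0},{"linear": [-0.0259,-0.0345,0],"turn": 0},{"linear": [-0.0259,-0.0345,0],"turn": 0},{"linear": [-0.0259,-0.0345,0],"turn": 0},{"linear": [-0.0259,-0.0345,0],"turn": 0},{"linear": [-0.0259,-0.0345,0],"turn": 0},{"linear": [-0.0259,-0.0345,0],"turn": 0},{"linear": [-0.0259,-0.0345,0],"turn": 0}], "jaw": -0.22}}

```text
t: 1.25
ee_pos: [336.4, 178.5, 241.9]
orientation: [0.519, 3.098, 0.001]
ft_force: [0.9, 0.2, -0.3]
width: 34.4
grasp_force: 0.0
```

Call:
{"fn": "arm_command", "kwargs": {"series": [{"linear": [-0.0259,-0.0345,0],"turn": 0},{"linear": [-0.0259,-0.0345,0],"turn": 0},{"linear": [-0.0259,-0.0345,0],"turn": 0},{"linear": [-0.0259,-0.0345,0],"turn": 0},{"linear": [-0.0259,-0.0345,0],"turn": 0},{"linear": [-0.0259,-0.0345,0],"turn": 0},{"linear": [-0.0259,-0.0345,0],"turn": 0},{"linear": [-0.0259,-0.0345,0],"turn": 0},{"linear": [-0.0259,-0.0345,0],"turn": 0},{"linear": [-0.0259,-0.0345,0],"turn": 0}]}}

```text
t: 2.25
ee_pos: [468.5, -232.6, 241.7]
orientation: [0.521, 3.098, 0.0]
ft_force: [1.0, 0.5, -0.4]
width: 34.3
grasp_force: 0.0
```

Call:
{"fn": "arm_command", "kwargs": {"series": [{"linear": [0,0,0],"turn": 0.1468},{"linear": [0,0,0],"turn": 0.1468},{"linear": [0,0,0],"turn": 0.1468},{"linear": [0,0,0],"turn": 0.1468},{"linear": [0,0,0],"turn": 0.1468},{"linear": [0,0,0],"turn": 0.1468},{"linear": [0,0,0],"turn": 0.1468},{"linear": [0,0,0],"turn": 0.1468},{"linear": [0,0,0],"turn": 0.1468},{"linear": [0,0,0],"turn": 0.1468}]}}

```text
t: 3.25
ee_pos: [468.2, -230.6, 241.6]
orientation: [-2.467, -1.944, 0.0]
ft_force: [0.7, -0.0, -0.3]
width: 34.3
grasp_force: 0.0
```

Call:
{"fn": "arm_command", "kwargs": {"series": [{"linear": [0,0,0.045],"turn": 0},{"linear": [0,0,0.045],"turn": 0},{"linear": [0,0,0],"turn": 0}]}}

```text
t: 3.55
ee_pos: [464.8, -228.8, 147.0]
orientation: [-2.454, -1.946, 0.007]
ft_force: [-0.7, 0.4, -0.4]
width: 34.0
grasp_force: 0.0
```

```bash
python3 - <<'E'
from h import *
o=ctrl.get_obs();print(o['ee_pos'],o['qpos'])
out=[]
for n in('top','side'):
    f,d,R,t=cam(n); u,v=map(int,proj(d,R,t,[470,-232,115])); print(n,u,v)
    x,y=u-40,v-38; print(x,y); out.append(cv2.resize(f[y:y+75,x:x+80],(400,375),interpolation=cv2.INTER_CUBIC))
cv2.imwrite('pics/c2.png',np.hstack(out))
E
```

```text
[ 464.79257235 -228.84560837  147.04876675] [-4.80457778e-01  4.09496859e-01  1.92477398e+00 -7.66875710e-05
  8.17580416e-01 -2.50454403e-01]
top 426 246
386 208
side 362 286
322 248
```

View pics/c2.png

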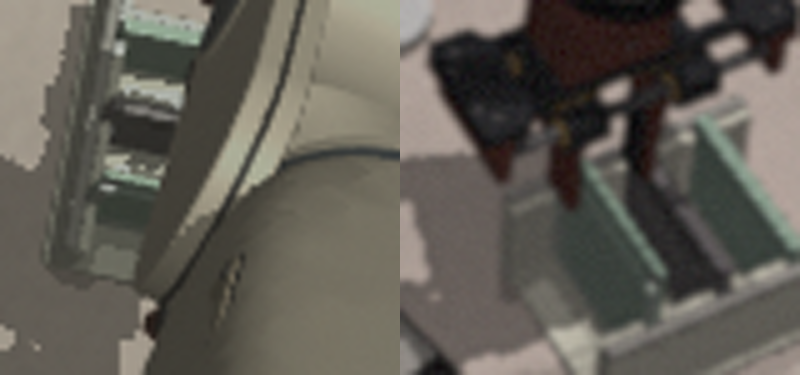

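Side crop: the finger tips at (570,205) and (640,175) straddle the cassette's top edge, which runs (590,168)-(662,272). I'll check the offset along the closing direction.

```bash
python3 - <<'E'
from h import *
u=np.array([.9736,-.2284]); w=np.array([.2284,.9736])
f,d,R,t=cam('side'); o=ctrl.get_obs();print(o['ee_pos'],cv2.Rodrigues(o['orientation'])[0].round(4).tolist())
S=lambda x,y,z:onz(d,R,t,322+(x-400)/5-.4,248+y/5-.4,z)
for n,p in dict(far=S(590,166,108),near=S(662,270,108),tipL=S(570,207,128),tipR=S(640,177,128)).items(): print(n,p,p[:2]@u,p[:2]@w)
e=o['ee_pos'][:2];print(e@u,e@w)
f,d,R,t=cam('top')
for x,y,z in((104,183,108),(158,190,108)):
  p=onz(d,R,t,386+x/5-.4,208+y/5-.4,z)
  print(p,p[:2]@u,p[:2]@w)
E
```

```text
[ 469.11645909 -231.08483834  153.0067714 ] [[0.228, 0.9737, 0.0011], [0.9737, -0.228, -0.0006], [-0.0003, 0.0012, -1.0]]
far [ 480.4 -209.   108. ] 515.45304 -93.75904000000001
near [ 463.8 -281.7  108. ] 515.89596 -168.3312
tipL [ 443.7 -232.2  128. ] 485.02079999999995 -124.72884
tipR [ 484.5 -241.1  128. ] 526.77644 -124.07516000000001
509.51156165195 -117.83799935550117
[ 476.9 -184.9  108. ] 506.541 -71.09468000000001
[ 473.  -211.3  108. ] 508.77372 -97.68848000000003
```

```bash
python3 - <<'E'
from h import *
u=np.array([.9736,-.2284]); w=np.array([.2284,.9736])
_,d,R,t=cam('top'); _,ds,Rs,ts=cam('side')
for n,D in(('top0',(d,R,t)),('side0',(ds,Rs,ts))):
    f=cv2.imread(f'pics/{n}.png').astype(int); g=f.sum(2)/3; gr=f[:,:,1]-f[:,:,2]
    print(n)
    for s in(-40,-20,0,20,40):
        # sample along rack-x at this y, at height 108
        row=[]
        for k in range(-24,60,2):
            p=(510-44+k-0)*u+(-119+s)*w if 0 else (509+k-15)*u+(-119+s)*w
            a,b=proj(*D,[*p,108]); v=cv2.remap(f.astype(np.float32),np.float32([[a]]),np.float32([[b]]),cv2.INTER_LINEAR)[0,0]
            row.append(f'{509+k-15}:{int(v[1])},{int(v[1]-v[2])}')
        print(s,*row[5:26])
f=cam('side')[0]; cv2.imwrite('pics/s2.png',cv2.resize(f[250:310,325:405],(800,600),interpolation=cv2.INTER_CUBIC))
E
```

```text
top0
-40 480:159,3 482:168,4 484:168,3 486:163,3 488:153,3 490:155,3 492:151,1 494:133,0 496:98,1 498:65,2 500:64,2 502:82,2 504:107,2 506:114,3 508:72,5 510:114,12 512:151,16 514:166,12 516:167,3 518:166,3 520:160,3
-20 480:100,0 482:87,0 484:82,1 486:72,1 488:66,1 490:63,3 492:61,4 494:61,4 496:60,4 498:59,5 500:59,4 502:62,4 504:69,5 506:67,5 508:68,5 510:104,11 512:153,17 514:120,5 516:107,1 518:92,0 520:83,0
0 480:164,0 482:154,0 484:92,0 486:73,0 488:66,2 490:63,3 492:60,5 494:59,5 496:59,4 498:60,4 500:61,5 502:61,5 504:70,4 506:69,5 508:75,7 510:102,11 512:156,17 514:167,8 516:168,3 518:166,2 520:161,0
20 480:162,0 482:107,0 484:82,0 486:74,1 488:65,3 490:63,4 492:61,4 494:60,4 496:60,4 498:60,4 500:61,4 502:64,5 504:68,5 506:70,5 508:67,6 510:121,14 512:155,16 514:167,11 516:166,2 518:163,0 520:161,0
40 480:162,0 482:123,0 484:81,0 486:72,2 488:66,2 490:63,3 492:61,4 494:61,4 496:60,4 498:60,4 500:61,5 502:64,5 504:71,4 506:76,4 508:71,4 510:114,11 512:167,16 514:168,7 516:168,4 518:165,2 520:161,0
side0
-40 480:58,7 482:58,6 484:57,6 486:58,6 488:59,6 490:58,6 492:57,5 494:
[... 270 characters left out ...]
71,9 512:91,11 514:103,12 516:97,11 518:69,5 520:47,1
0 480:69,0 482:62,1 484:59,2 486:59,3 488:59,5 490:58,6 492:58,7 494:58,6 496:56,5 498:57,4 500:59,4 502:61,5 504:62,6 506:62,6 508:63,7 510:77,9 512:97,11 514:117,12 516:110,8 518:94,3 520:73,0
20 480:144,-3 482:143,-3 484:138,-2 486:130,-2 488:116,-2 490:96,-1 492:73,0 494:63,2 496:61,3 498:58,3 500:60,5 502:63,6 504:63,5 506:61,6 508:61,8 510:76,10 512:100,11 514:124,10 516:139,6 518:143,1 520:139,-3
40 480:140,-12 482:141,-11 484:140,-11 486:140,-11 488:140,-11 490:140,-11 492:140,-12 494:140,-12 496:140,-12 498:139,-12 500:135,-11 502:133,-8 504:128,-6 506:113,-5 508:93,-1 510:80,3 512:100,8 514:121,7 516:136,1 518:141,-6 520:141,-10
```

View pics/s2.png

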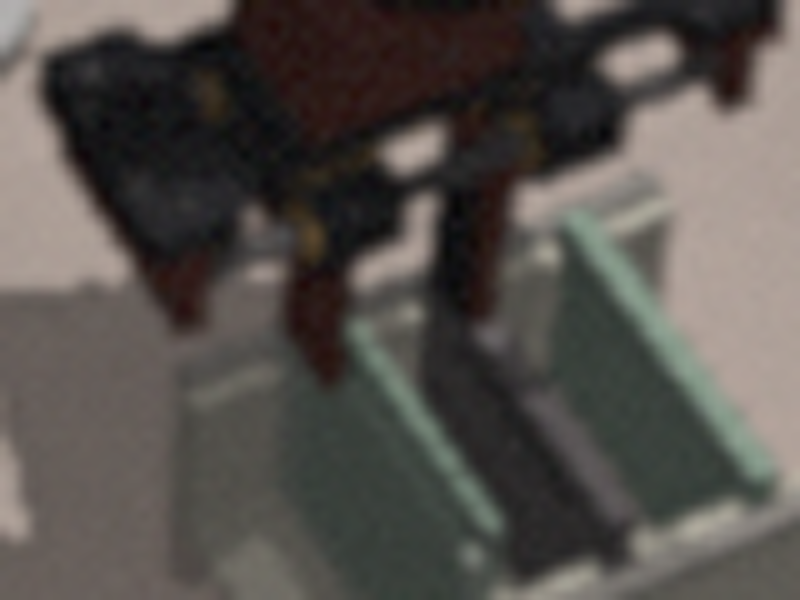

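Call:
{"fn": "arm_command", "kwargs": {"series": [{"linear": [0,0.0013,0.02],"turn": 0},{"linear": [0,0,0.02],"turn": 0},{"linear": [0,0,0.016],"turn": 0},{"linear": [0,0,0.01],"turn": 0},{"linear": [0,0,0],"turn": 0},{"linear": [0,0,0],"turn": 0}]}}

```text
t: 4.5
ee_pos: [470.1, -231.2, 86.4]
orientation: [2.461, 1.951, 0.001]
ft_force: [0.3, -0.7, -0.4]
width: 34.6
grasp_force: 0.0
```

Call:
{"fn": "arm_command", "kwargs": {"series": [{"linear": [0,0,0],"turn": 0},{"linear": [0,0,0],"turn": 0},{"linear": [0,0,0],"turn": 0},{"linear": [0,0,0],"turn": 0},{"linear": [0,0,0],"turn": 0},{"linear": [0,0,0],"turn": 0}], "jaw": -1}}

```text
t: 5.1
ee_pos: [470.1, -231.2, 86.0]
orientation: [2.461, 1.951, 0.001]
ft_force: [1.3, 0.6, 1.2]
width: 8.1
grasp_force: 30.0
```

Call:
{"fn": "arm_command", "kwargs": {"series": [{"linear": [0,0,-0.005],"turn": 0},{"linear": [0,0,-0.01],"turn": 0},{"linear": [0,0,-0.01],"turn": 0},{"linear": [0,0,-0.01],"turn": 0},{"linear": [0,0,-0.01],"turn": 0},{"linear": [0,0,0],"turn": 0}]}}

```text
t: 5.7
ee_pos: [469.9, -231.1, 132.3]
orientation: [2.461, 1.951, 0.001]
ft_force: [1.8, -0.3, 0.3]
width: 7.6
grasp_force: 30.0
```

Call:
{"fn": "arm_command", "kwargs": {"series": [{"linear": [0,0,-0.01],"turn": 0},{"linear": [0,0,-0.01],"turn": 0},{"linear": [0,0,-0.015],"turn": 0},{"linear": [0,0,-0.02],"turn": 0},{"linear": [0,0,-0.02],"turn": 0},{"linear": [0,0,-0.02],"turn": 0},{"linear": [0,0,-0.01],"turn": 0},{"linear": [0,0,0],"turn": 0}]}}

```text
t: 6.5
ee_pos: [469.6, -231.0, 236.7]
orientation: [2.461, 1.951, 0.001]
ft_force: [0.6, -0.1, -1.7]
width: 7.9
grasp_force: 30.0
```

```bash
python3 - <<'E'
from h import *
o=ctrl.get_obs();print(o['ee_pos'],o['orientation'],o['ft_force'],o['qpos'])
e=o['ee_pos']
f,d,R,t=cam('side'); u,v=map(int,proj(d,R,t,e-[0,0,30])); x,y=u-50,v-38; print(x,y)
cv2.imwrite('pics/s3.png',cv2.resize(f[y:y+75,x:x+100],(800,600),interpolation=cv2.INTER_CUBIC))
E
```

```text
[ 469.56173371 -231.02798669  236.73125657] [2.46101176e+00 1.95105383e+00 6.02001368e-04] [ 0.59437024 -0.1258989  -1.72649975] [-4.79937671e-01  2.80285743e-01  1.85842702e+00 -7.93576023e-05
  1.00179133e+00 -2.49751019e-01]
314 226
```

View pics/s3.png

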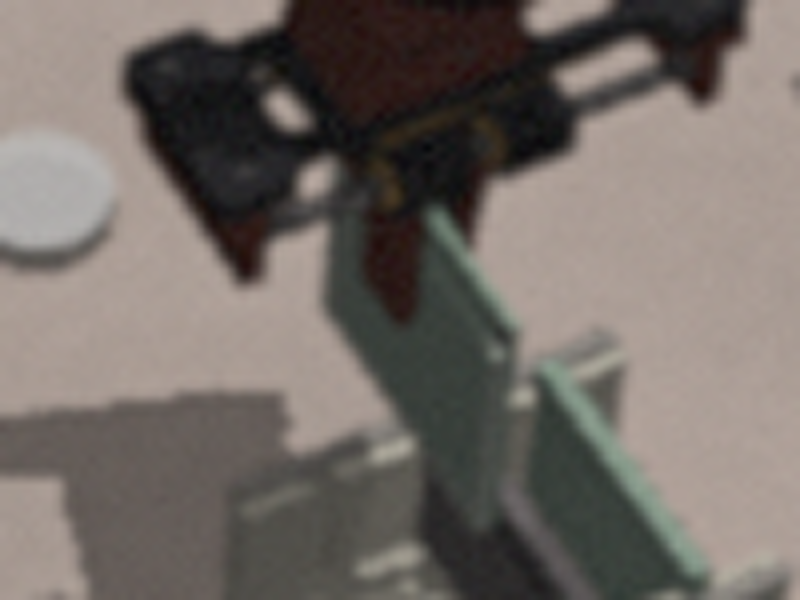

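The cassette is out and gripped squarely, with the short plate (lower step near (495,345)) on the robot-facing side. So rack +x points away from the robot and only a small turn is needed. I'll carry it to a point 50 mm out from the seat.

Call:
{"fn": "arm_command", "kwargs": {"series": [{"linear": [0,0,0],"turn": 0.07},{"linear": [0,0,0],"turn": 0.071},{"linear": [0.02,0,0],"turn": 0},{"linear": [0.035,-0.001,0],"turn": 0},{"linear": [0.045,-0.001,0],"turn": 0},{"linear": [0.045,-0.001,0],"turn": 0},{"linear": [0.045,-0.001,0],"turn": 0},{"linear": [0.045,-0.001,0],"turn": 0},{"linear": [0.045,-0.001,0],"turn": 0},{"linear": [0.045,-0.001,0],"turn": 0}]}}

```text
t: 7.55
ee_pos: [580.2, 76.2, 234.0]
orientation: [-2.592, -1.773, 0.004]
ft_force: [0.3, -1.0, -1.8]
width: 8.0
grasp_force: 30.0
```

Call:
{"fn": "arm_command", "kwargs": {"series": [{"linear": [0.045,-0.001,0],"turn": 0},{"linear": [0.045,-0.001,0],"turn": 0},{"linear": [0.04,-0.001,0],"turn": 0},{"linear": [0.025,0,0],"turn": 0},{"linear": [0.0164,0,0],"turn": 0},{"linear": [0,0,0],"turn": 0},{"linear": [0,0,0],"turn": 0}]}}

```text
t: 8.25
ee_pos: [639.4, 234.4, 234.6]
orientation: [-2.593, -1.773, 0.004]
ft_force: [-0.2, -0.7, -1.3]
width: 8.0
grasp_force: 30.0
```

Call:
{"fn": "arm_command", "kwargs": {"series": [{"linear": [0,0,0.03],"turn": 0},{"linear": [0,0,0.04],"turn": 0},{"linear": [0,0,0.04],"turn": 0},{"linear": [0,0,0.015],"turn": 0},{"linear": [0,0,0.008],"turn": 0},{"linear": [0,0,0],"turn": 0},{"linear": [0,0,0],"turn": 0},{"linear": [0,0,0],"turn": 0}]}}

```text
t: 9.05
ee_pos: [641.5, 235.6, 104.7]
orientation: [2.592, 1.773, 0.005]
ft_force: [0.6, 0.5, -1.6]
width: 7.7
grasp_force: 30.0
```

```bash
python3 - <<'E'
from h import *
o=ctrl.get_obs();print(o['ee_pos'],cv2.Rodrigues(o['orientation'])[0].round(4).tolist(),o['ft_force'],o['qpos'])
x=np.array([.932,-.363])
e=o['ee_pos'][:2]-[590.4,254.6]; print('rel seat x,y',e@x, e@[.363,.932])
out=[]
for n in('top','side'):
    f,d,R,t=cam(n); u,v=map(int,proj(d,R,t,[620,242,80])); a,b=u-40,v-55; print(n,a,b); out.append(cv2.resize(f[b:b+110,a:a+80],(400,550),interpolation=cv2.INTER_CUBIC))
cv2.imwrite('pics/c4.png',np.hstack(out))
E
```

```text
[641.45111758 235.6029697  104.73286714] [[0.3626, 0.9319, 0.0031], [0.9319, -0.3626, 0.001], [0.0021, 0.0025, -1.0]] [ 0.61602216  0.52757206 -1.59279787] [ 3.34598064e-01  6.66254951e-01  1.56805362e+00 -3.87696577e-05
  9.04063221e-01  7.05686601e-01]
rel seat x,y 54.475563585695205 0.8263234464290827
top 196 139
side 255 120
```

View pics/c4.png

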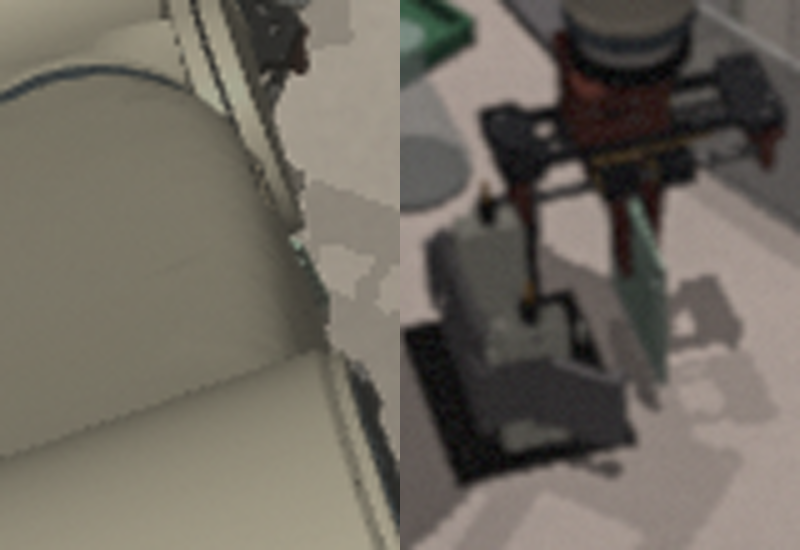

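Crop: the cassette hangs upright out from the core. Its near edge runs (655,250)-(662,380) in the side half, and in the top half the edge corner is near (297,238). I'll check the sideways offset.

```bash
python3 - <<'E'
from h import *
def rel(p): e=p[:2]-np.array([590.4,254.6]); return (e@[.932,-.363]).round(1),(e@[.363,.932]).round(1)
f,d,R,t=cam('side'); fs=f
S=lambda x,y,z:onz(d,R,t,255+(x-400)/5-.4,120+y/5-.4,z)
print('bottom near corner',rel(S(660,378,26.7)),'top near',rel(S(658,268,126.7)))
print('expected px of y=-50 corners, centre rel (54.5,.8):')
for n in('top','side'):
    f,d,R,t=cam(n)
    b=np.array([590.4,254.6])
    for yy in(-49.2,50.8):
      for xx in(50.5,58.5):
        for z in(26.7,126.7):
          p=b+xx*np.array([.932,-.363])+yy*np.array([.363,.932]); q=proj(d,R,t,[*p,z])
          print(n,yy,xx,z,np.round(q,1))
    np.set_printoptions(linewidth=250)
    if n=='top':
        for r in range(183,206): print(r,f[r,248:266,1])
    else:
        for r in range(183,200): print(r,f[r,290:316,1])
E
```

```text
bottom near corner (np.float64(54.9), np.float64(-46.8)) top near (np.float64(53.0), np.float64(-52.0))
expected px of y=-50 corners, centre rel (54.5,.8):
top -49.2 50.5 26.7 [259.4 199.9]
top -49.2 50.5 126.7 [253.6 188.7]
top -49.2 58.5 26.7 [260.5 197.2]
top -49.2 58.5 126.7 [254.8 185.8]
top 50.8 50.5 26.7 [225.2 187.5]
top 50.8 50.5 126.7 [216.4 175.3]
top 50.8 58.5 26.7 [226.4 184.9]
top 50.8 58.5 126.7 [217.7 172.5]
183 [ 88  80  74  70  68  73  70  68  76 131 129 131 132 131 132 132 131 132]
184 [ 91  81  75  72  69  65  65  62  70 130 130 131 130 131 132 133 132 131]
185 [ 94  84  76  71  69  63  63  93  96 131 131 132 131 132 132 132 130 131]
186 [ 96  89  79  70  70  76 131 131 131 148 132 131 130 131 129 131 131 130]
187 [ 93  88  81  76  71  72 109 148 137 134 131 131 129 128 130 130 131 131]
188 [ 94  91  83  75  71  67  81 152 131 132 132 132 148 147 148 151 148 131]
189 [ 96  88  86  79  73  68  68  72  74 104 133 134 150 148 149 150 150 148]
190 [ 98  93  83  83  74  69  67  55  70  74 131 132 150 148 149 148 150 148]
191 [ 99  94  89  80  77  72  68  75 129  63 102
[... 2571 characters left out ...]
 67  76 104 132 136 136 137 137 137 139]
194 [ 63  68  75  73  60  56  67  79  81  78  74  71  76  90 101  82  71  74 103 129 135 137 143 143 141 136]
195 [ 47  50  55  61  65  71  74  79  77  72  67  69  73  80  93  93  75  74 101 127 134 133 134 134 137 136]
196 [ 45  45  45  49  56  53  59  69  66  64  66  74  70  72  91 102  87  83 106 127 134 136 136 140 150 148]
197 [ 44  45  44  45  45  46  43  48  51  54  79  88  74  71  78  95 109 113 118 129 138 147 150 149 150 152]
198 [ 46  43  46  42  43  44  44  45  46  64  94 107  82  70  73  93 119 129 127 133 139 150 152 150 149 151]
199 [ 47  45  45  45  45  41  41  43  45  58  97 115  97  75  69  79 107 130 135 129 135 147 152 152 150 152]
```

Call:
{"fn": "arm_command", "kwargs": {"series": [{"linear": [0,-0.01,0.009],"turn": 0},{"linear": [0,-0.015,0],"turn": 0},{"linear": [0,-0.01,0],"turn": 0},{"linear": [0,-0.007,0],"turn": 0},{"linear": [0,-0.003,0],"turn": 0},{"linear": [0,0,0],"turn": 0},{"linear": [0,0,0],"turn": 0},{"linear": [0,0,0],"turn": 0}]}}

```text
t: 10.1
ee_pos: [598.8, 251.6, 93.9]
orientation: [2.593, 1.773, 0.001]
ft_force: [0.1, 0.6, -1.3]
width: 7.9
grasp_force: 30.0
```

```bash
cat > st.py <<'E'
from h import *
o=ctrl.get_obs();e=o['ee_pos'];q=e[:2]-[590.4,254.6];F=o['ft_force']
x=np.array([.932,-.363]);y=np.array([.363,.932])
print('t',o['t'],'x %.2f y %.2f z %.2f'%(q@x,q@y,e[2]),'F x %.2f y %.2f z %.2f'%(F[:2]@x,F[:2]@y,F[2]),'M',o['moment'].round(2),'w',o['width'],'axes',cv2.Rodrigues(o['orientation'])[0].round(4).tolist())
E
python3 st.py
```

```text
t 10.1 x 8.92 y 0.20 z 93.85 F x -0.10 y 0.57 z -1.27 M [-0.05  0.11 -0.04] w 7.884472273998827 axes [[0.3628, 0.9319, 0.0006], [0.9319, -0.3628, 0.0002], [0.0004, 0.0005, -1.0]]
```

Call:
{"fn": "arm_command", "kwargs": {"series": [{"linear": [0,-0.0015,0],"turn": 0},{"linear": [0,-0.0015,0],"turn": 0},{"linear": [0,0,0],"turn": 0},{"linear": [0,0,0],"turn": 0}]}}

```text
t: 10.5
ee_pos: [595.8, 252.6, 93.7]
orientation: [2.593, 1.773, 0.001]
ft_force: [2.6, -0.9, -2.8]
width: 7.6
grasp_force: 30.0
```

Call:
{"fn": "arm_command", "kwargs": {"series": [{"linear": [0,-0.001,0],"turn": 0},{"linear": [0,0,0],"turn": 0},{"linear": [0,0,0],"turn": 0}]}}

```text
t: 10.8
ee_pos: [595.0, 252.9, 93.8]
orientation: [2.593, 1.773, 0.001]
ft_force: [4.4, -2.2, -2.7]
width: 7.8
grasp_force: 30.0
```

Call:
{"fn": "arm_command", "kwargs": {"series": [{"linear": [0,-0.001,0],"turn": 0},{"linear": [0,0,0],"turn": 0},{"linear": [0,0,0],"turn": 0}]}}

```text
t: 11.1
ee_pos: [594.5, 253.1, 93.8]
orientation: [2.592, 1.773, 0.002]
ft_force: [5.9, -3.4, -3.8]
width: 8.2
grasp_force: 30.0
```

```bash
python3 st.py
```

```text
t 11.1 x 4.41 y 0.11 z 93.76 F x 6.71 y -1.03 z -3.84 M [-0.77 -0.91 -0.14] w 8.233343842121494 axes [[0.3625, 0.932, 0.0017], [0.932, -0.3625, -0.0002], [0.0005, 0.0017, -1.0]]
```

Call:
{"fn": "arm_command", "kwargs": {"series": [{"linear": [0,0.0015,0],"turn": 0},{"linear": [0,0.001,0],"turn": 0},{"linear": [0,0,0.001],"turn": 0},{"linear": [0,0,0],"turn": 0},{"linear": [0,0,0],"turn": 0}]}}

```text
t: 11.6
ee_pos: [596.0, 252.7, 92.8]
orientation: [-2.593, -1.774, -0.0]
ft_force: [2.1, -0.4, -0.7]
width: 7.4
grasp_force: 30.0
```

Call:
{"fn": "arm_command", "kwargs": {"series": [{"linear": [0,0,0.0007],"turn": 0},{"linear": [0,0,0],"turn": 0},{"linear": [0,0,0],"turn": 0}]}}

```text
t: 11.9
ee_pos: [596.1, 252.7, 92.1]
orientation: [-2.593, -1.774, -0.001]
ft_force: [2.0, 0.5, -1.0]
width: 7.8
grasp_force: 30.0
```

```bash
python3 st.py
```

```text
t 11.9 x 5.97 y 0.29 z 92.09 F x 1.73 y 1.16 z -1.01 M [ 0.03 -0.3  -0.09] w 7.777153675610737 axes [[0.3626, 0.932, 0.0003], [0.932, -0.3626, 0.0003], [0.0004, 0.0002, -1.0]]
```

Call:
{"fn": "arm_command", "kwargs": {"series": [{"linear": [0,0.001,0.0005],"turn": 0},{"linear": [0,0,0],"turn": 0},{"linear": [0,0,0],"turn": 0}]}}

```text
t: 12.2
ee_pos: [596.3, 252.6, 92.0]
orientation: [-2.592, -1.773, 0.001]
ft_force: [-0.9, 1.9, 5.3]
width: 7.8
grasp_force: 30.0
```

Call:
{"fn": "arm_command", "kwargs": {"series": [{"linear": [0,0,0.0005],"turn": 0},{"linear": [0,0,0],"turn": 0},{"linear": [0,0,0],"turn": 0}]}}

```text
t: 12.5
ee_pos: [596.3, 252.6, 92.0]
orientation: [-2.592, -1.773, 0.001]
ft_force: [-3.3, 1.2, 9.1]
width: 8.0
grasp_force: 30.0
```

Call:
{"fn": "arm_command", "kwargs": {"series": [{"linear": [0,0,0.0005],"turn": 0},{"linear": [0,0,0],"turn": 0},{"linear": [0,0,0],"turn": 0}]}}

```text
t: 12.8
ee_pos: [596.3, 252.6, 91.9]
orientation: [-2.592, -1.773, 0.001]
ft_force: [-4.2, 1.2, 12.5]
width: 7.5
grasp_force: 30.0
```

```bash
python3 st.py
```

```text
t 12.8 x 6.25 y 0.28 z 91.94 F x -4.34 y -0.37 z 12.50 M [ 0.01  1.13 -0.11] w 7.516605150214294 axes [[0.3626, 0.9319, -0.0011], [0.9319, -0.3626, 0.0005], [0.0001, -0.0012, -1.0]]
```

Call:
{"fn": "arm_command", "kwargs": {"series": [{"linear": [0,0,-0.001],"turn": 0},{"linear": [0,0,-0.0007],"turn": 0},{"linear": [0,-0.0015,0],"turn": 0},{"linear": [0,-0.0015,0],"turn": 0},{"linear": [0,-0.0015,0],"turn": 0},{"linear": [0,0,0],"turn": 0},{"linear": [0,0,0],"turn": 0}]}}

```text
t: 13.5
ee_pos: [594.2, 253.0, 92.1]
orientation: [2.592, 1.772, 0.003]
ft_force: [7.4, -4.4, -2.2]
width: 7.7
grasp_force: 30.0
```

```bash
python3 st.py
```

```text
t 13.5 x 4.07 y -0.09 z 92.10 F x 8.51 y -1.43 z -2.21 M [-0.86 -1.13 -0.16] w 7.742873467818173 axes [[0.3627, 0.9319, 0.0027], [0.9319, -0.3627, -0.0005], [0.0005, 0.0027, -1.0]]
```

Call:
{"fn": "arm_command", "kwargs": {"series": [{"linear": [0,-0.0008,0],"turn": 0},{"linear": [0,0,0],"turn": 0},{"linear": [0,0,0],"turn": 0},{"linear": [0,0,0],"turn": 0}]}}

```text
t: 13.9
ee_pos: [593.8, 253.2, 92.1]
orientation: [2.591, 1.772, 0.004]
ft_force: [8.6, -5.0, -4.2]
width: 7.9
grasp_force: 30.0
```

```bash
python3 st.py
```

```text
t 13.9 x 3.65 y -0.05 z 92.15 F x 9.83 y -1.56 z -4.22 M [-1.03 -1.26 -0.16] w 7.878619603251308 axes [[0.3626, 0.9319, 0.0033], [0.9319, -0.3626, -0.0006], [0.0007, 0.0033, -1.0]]
```

Call:
{"fn": "arm_command", "kwargs": {"series": [{"linear": [0,0.0015,0],"turn": 0},{"linear": [0,0.0015,0],"turn": 0},{"linear": [0,0,0],"turn": 0},{"linear": [0,0,0.0006],"turn": 0},{"linear": [0,0,0.0006],"turn": 0},{"linear": [0,0,0],"turn": 0},{"linear": [0,0,0],"turn": 0}]}}

```text
t: 14.6
ee_pos: [595.2, 252.7, 92.0]
orientation: [2.592, 1.773, 0.001]
ft_force: [1.4, -5.0, 6.8]
width: 7.9
grasp_force: 30.0
```

```bash
python3 st.py
```

```text
t 14.6 x 5.15 y -0.03 z 91.99 F x 3.14 y -4.19 z 6.84 M [-0.92 -0.24 -0.19] w 7.852882060024823 axes [[0.3625, 0.932, 0.001], [0.932, -0.3625, -0.0003], [0.0001, 0.0011, -1.0]]
```

Call:
{"fn": "arm_command", "kwargs": {"series": [{"linear": [-0.0005,-0.0008,0.0003],"turn": 0},{"linear": [0,-0.0008,0],"turn": 0},{"linear": [0,-0.0006,0],"turn": 0},{"linear": [0,0,0],"turn": 0},{"linear": [0,0,0],"turn": 0},{"linear": [0,0,0],"turn": 0}]}}

```text
t: 15.2
ee_pos: [594.5, 253.1, 92.0]
orientation: [2.591, 1.773, 0.006]
ft_force: [6.7, -5.9, 4.3]
width: 7.9
grasp_force: 30.0
```

```bash
python3 st.py
```

```text
t 15.2 x 4.42 y 0.08 z 92.00 F x 8.34 y -3.03 z 4.25 M [-1.22 -1.08 -0.18] w 7.928664832280704 axes [[0.3622, 0.9321, 0.0044], [0.9321, -0.3622, 0.0001], [0.0017, 0.004, -1.0]]
```

Call:
{"fn": "arm_command", "kwargs": {"series": [{"linear": [-0.0003,-0.0006,0.0004],"turn": 0},{"linear": [0,-0.0006,0.0004],"turn": 0},{"linear": [0,0,0],"turn": 0},{"linear": [0,0,0],"turn": 0},{"linear": [0,0,0],"turn": 0}]}}

```text
t: 15.7
ee_pos: [594.4, 253.1, 92.0]
orientation: [2.59, 1.772, 0.009]
ft_force: [7.7, -7.5, 9.1]
width: 7.9
grasp_force: 30.0
```

```bash
python3 st.py
```

```text
t 15.7 x 4.25 y 0.04 z 91.98 F x 9.92 y -4.23 z 9.11 M [-1.63 -1.33 -0.17] w 7.89782583073856 axes [[0.362, 0.9322, 0.0065], [0.9322, -0.362, 0.0002], [0.0026, 0.006, -1.0]]
```

Call:
{"fn": "arm_command", "kwargs": {"series": [{"linear": [-0.0005,-0.0004,0],"turn": 0},{"linear": [-0.0005,-0.0004,0],"turn": 0},{"linear": [0,0,0],"turn": 0},{"linear": [0,0,0],"turn": 0},{"linear": [0,0,0],"turn": 0}]}}

```text
t: 16.2
ee_pos: [594.1, 253.1, 92.0]
orientation: [2.589, 1.772, 0.012]
ft_force: [10.3, -4.8, 4.2]
width: 7.7
grasp_force: 30.0
```

```bash
python3 st.py
```

```text
t 16.2 x 4.03 y -0.07 z 92.03 F x 11.32 y -0.79 z 4.24 M [-1.3  -1.89 -0.1 ] w 7.7392355069724825 axes [[0.3619, 0.9322, 0.0085], [0.9322, -0.3619, 0.0013], [0.0043, 0.0075, -1.0]]
```

Call:
{"fn": "arm_command", "kwargs": {"series": [{"linear": [0,0,-0.0006],"turn": 0},{"linear": [-0.0002,-0.0004,0],"turn": 0},{"linear": [0,0,0],"turn": 0},{"linear": [0,0,0],"turn": 0},{"linear": [0,0,0],"turn": 0}]}}

```text
t: 16.7
ee_pos: [593.5, 253.2, 92.1]
orientation: [2.59, 1.772, 0.012]
ft_force: [12.3, -3.2, 0.3]
width: 8.2
grasp_force: 30.0
```

```bash
python3 st.py
```

```text
t 16.7 x 3.38 y -0.15 z 92.09 F x 12.60 y 1.42 z 0.32 M [-1.03 -1.88 -0.23] w 8.242285051439644 axes [[0.3621, 0.9321, 0.0081], [0.9321, -0.3621, 0.0016], [0.0044, 0.007, -1.0]]
```

Call:
{"fn": "arm_command", "kwargs": {"series": [{"linear": [0.0001,0,0.0006],"turn": 0},{"linear": [0,0,0.0006],"turn": 0},{"linear": [0,0,0],"turn": 0},{"linear": [0,0,0],"turn": 0},{"linear": [0,0,0],"turn": 0}]}}

```text
t: 17.2
ee_pos: [593.6, 253.3, 92.0]
orientation: [2.59, 1.772, 0.012]
ft_force: [9.2, -5.1, 10.0]
width: 7.9
grasp_force: 30.0
```

```bash
python3 st.py
```

```text
t 17.2 x 3.47 y -0.07 z 91.98 F x 10.44 y -1.37 z 10.04 M [-1.26 -1.3  -0.18] w 7.89167509649139 axes [[0.3622, 0.9321, 0.0082], [0.9321, -0.3622, 0.0016], [0.0045, 0.0071, -1.0]]
```

Call:
{"fn": "arm_command", "kwargs": {"series": [{"linear": [0,0,0],"turn": 0},{"linear": [0,0,0],"turn": 0},{"linear": [0,0,0],"turn": 0},{"linear": [0,0,0],"turn": 0},{"linear": [0,0,0],"turn": 0}]}}

```text
t: 17.7
ee_pos: [593.6, 253.3, 92.0]
orientation: [2.59, 1.772, 0.012]
ft_force: [9.4, -4.4, 10.1]
width: 8.0
grasp_force: 30.0
```

```bash
python3 st.py; python3 - <<'E'
from h import *
out=[]
for n in('side','top'):
    f,d,R,t=cam(n); u,v=map(int,proj(d,R,t,[590,252,70])); a,b=u-40,v-55; out.append(cv2.resize(f[b:b+110,a:a+80],(400,550),interpolation=cv2.INTER_CUBIC))
cv2.imwrite('pics/c5.png',np.hstack(out))
E
```

```text
t 17.7 x 3.45 y -0.05 z 91.98 F x 10.39 y -0.72 z 10.09 M [-1.22 -1.29 -0.17] w 8.005611623165859 axes [[0.3621, 0.9321, 0.0082], [0.9321, -0.3621, 0.0016], [0.0045, 0.0071, -1.0]]
```

View pics/c5.png

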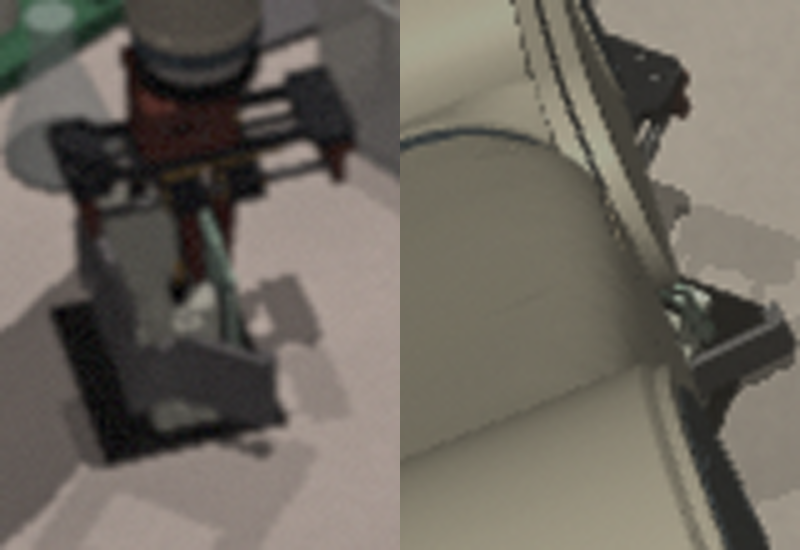

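The cassette (side half, (205,210)-(235,340)) stands upright against the core between the open arms, with one white support visible beside it at (695,300). The forces are steady, so I'm handing in.

```bash
python3 -c "
from workcell import ctrl
print(ctrl.close_job())"
```

```text
the job is handed in; nothing more can be done
None
```

The cassette is on the supports and still gripped, with the short plate against the gasket. At the last reading before hand-in (17.7 s) it was pressed down with about 10 N and back with about 10 N, which I estimate squeezes the gasket about 2.5 mm, with the tool tilted about 0.5°.

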